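# Assemble the filter holder on its stand

## Robot

A 6-joint arm with a two-finger parallel gripper is mounted at the origin on the work surface. World frame = base frame: x ahead of the robot, y to its left, z up, the work surface at z = 0. Lengths are in mm, angles in rad, forces in N, time in s.
With the tool pointing down it reaches from about 300 to 750 mm from the base axis. Payload 8.5 kg.
Tool frame: the origin (TCP) lies midway between the tips of the shut fingers; the grasp point (between the pads) lies 19 mm behind it (arm.pinch_z is the distance from the TCP to the grasp point, in mm); z points along the fingers, y is the line along which they close (so a half turn about z gives the same grasp; the last joint's range is limited). The gripper opens to 88 mm and grips with 3 to 60 N. Pads are 18 mm wide; open, the fingers measure 123 mm over their backs; the gripper's body (75 mm by 187 mm) begins 45 mm behind the grasp point.
Start: joints at [1.13, 0.381, 1.297, -0, 1.464, -0.215], TCP at [123.13, 536.022, 238.748] pointing down, gripper open.
Joint ranges: [-3.11, 3.11], [-0.89, 2.33], [0.22, 2.48], [-1.42, 4.56], [0.17, 2.85], [-2.88, 2.88]. Speed limits (rad/s): [2.39, 2.39, 3.14, 3.14, 3.14, 3.14].

## Interface

Orientations are given as a 3x3 rotation matrix whose columns are the frame's x, y, z axes.
In Python, from cell import arm, effector, planner, camera, recognise gives the robot as it stands. The module is installed in compiled form; this text tells all that it offers. Calls block until the motion is done:
- arm.move_pose(position, orientation): joint-space move of the TCP to a pose.
- arm.move_linear(position, ori=None, v=150): straight line of the TCP; ori=None keeps the orientation; v is the mean speed in mm/s.
- arm.movej(angles): joint-space move.
- effector.grip(opening): opening from 0.0 (shut) to 1.0 (fully open); the grip force is fixed at half the most; returns when the fingers have stopped.
- arm.pause(seconds).
- planner.ik(position, orientation): joint angles nearest the present ones, or None.
- camera(name): name is "scene" or "top" or "wrist"; returns a dict with "pixels" (400x640x3 uint8, blue, green, red), "mtx" (3x3 intrinsics, pixels), "position" and "rotation" of the camera in the world. Camera axes: x right, y down, z forward; pixel columns grow to the right and rows downward; lengths in mm; the calibration is good to about 2 mm. A picture is of the moment at which its call begins. There is no depth.
A pose or a line that the arm cannot do raises arm.PlanningError and nothing moves.
- arm.close_job(): hands the job in; it is judged then, once.
Trained networks look in a picture, given as the dict that the camera call returned (one of the last four; its "shot" number tells which), for a name from the list of things; names that differ only in an ending like _2 or _b are one class to them, and where a whole thing is asked for, a point or a joint stands for the part that bears it (a point fixed in the world has none). Each returns a list of dicts, best first, with "p" (0 to 1); they miss things now and then, are a little off and sometimes report something else, mostly with a low value. They report only what shows in the picture. A call takes as long as a camera call. They do not tell look-alikes from the thing itself.
- recognise(picture, label): "extent" ([left, top, width, height] in pixels, round what is visible of it).
Readings, each from a call of its own:
- arm.get_clock(): time.
- arm.get_qpos(): joint angles.
- arm.get_joint_velocities(): joint speeds.
- arm.get_effort(): joint torques, N m.
- arm.get_ee_pos(): TCP position.
- arm.get_eef_rot(): TCP orientation.
- arm.get_wrist_force(): force on the tool from outside, world axes, zero at the start.
- arm.get_wrist_torque(): the same for the moment, N m.
- arm.get_width(): opening from 0.0 (shut) to 1.0 (fully open).
- arm.get_finger_force(): force on a finger pad.
Only numpy, scipy, OpenCV 4.12 (cv2) and the standard library are available. Lean on these libraries where they do the work, as an engineer would, in place of code of your own. Each camera call takes 0.05 s, during which the arm holds its last target. There are 200 camera calls.

## Task

Put the filter holder together on its stand, from the bottom up: draw the support screen out of the storage rack by its tab and seat it on the stand, then put the spacer ring on the screen, the reservoir on the ring, and last the lid on the reservoir. Each part must sit fully home and level on the one below, and be let go before the next. Leave the amber jar standing where it is.

Things in the scene. Friction and masses are not known exactly. Their poses are not given: they have to be found in the camera images.
- stand: Fixed round steel filter stand: dark foot 96 mm across, body 76 mm across and 45 mm high, with a bore 50 mm across open at the top; brass outlet stub low on its +x side. Origin: centre of the underside, on the table. The screen seats on its top rim, the screen's origin then 36 mm above the stand's.
- rack: Fixed grey storage rack, 70 mm deep (x), 84 wide (y), 47 high; origin: centre of the underside. Slot 74 mm wide, 27 high, floor 15 mm above the table, open only at the front (rack -x); back wall 5 mm. The roof's 22 mm slit shows the screen but is too narrow to lift it through: draw it straight out along rack -x; 70 mm frees it.
- screen: Aluminium support screen, 0.1 kg, in the rack: disc 64 mm across (z = 9 to 15 mm) on a tapered spigot (36 mm across at the foot, 45 at the top), perforated boss above to z = 22. A 10 mm tab runs along its -x out of the rack's front, to its fin. Origin: disc axis, foot of the spigot; at the start on the slot floor. Seated, the tab may point any way.
- screen_fin (a point): Centre of the top of the upright fin at the end of the screen's tab, the place to pinch it from above: fin 28 mm long (screen x), 10 mm thick (screen y), z = 9 to 32 mm. This point lies at x = -74, z = 32 mm in the screen's frame; axes as the screen's.
- ring: Spacer ring of bare aluminium, a plain short tube open at both ends: 60 mm outside, bore 50 mm, 25 mm high, standing on the table. Origin: centre of the underside. Seated, it stands level on the screen's disc around the boss, its origin 15 mm above the screen's.
- reservoir: Reservoir of bare aluminium, a deep open cup: outside 60 mm across, inside 50 mm, 50 mm high, on a tapered spigot (36 mm across at its foot, 45 mm at its top, 9 mm high); 59 mm high in all, with its mouth up. Origin: centre of the spigot's foot, the underside. Seated, its spigot is in the ring's bore and its origin is 16 mm above the ring's.
- lid: Lid of bare aluminium: a disc 64 mm across and 6 mm thick on a tapered spigot (36 mm across at its foot, 45 mm at its top, 9 mm high), with a black round knob on top 18 mm across and 18 mm high (top of the knob 33 mm above the origin). Origin: centre of the spigot's foot, the underside. Seated, its spigot is in the reservoir's mouth and its origin is 50 mm above the reservoir's.
- jar: Amber glass jar with a black cap and a paper label, 54 mm across, 72 mm high, among the parts. Not used: leave it where it stands. Origin: centre of the underside.
Not all that is in view belongs to the job. What is shaped like the reservoir but green or red is not meant.

How it is judged:
By the outcome, as a careful person would: the job done as asked, in the order asked, and still so for the second after the job is handed in, with the robot touching nothing.
It also fails if it takes over 109 s, if anything falls off the work surface, if the arm or the gripper's body presses on something with over 40 N, if the wrist force passes 120 N, or if a joint passes its speed limit or range.

## Working session

There is one attempt and no reset: what is moved stays moved. The work goes in short steps, each a Python script; the robot and the scene stay as the last script left them, time stands still between calls to the robot, and variables do not carry over. Pictures are saved under pics/ and viewed, at most 15 in all, crops included, and the job is handed in when it is done.

```bash
mkdir -p pics; python3 - <<'E'
from cell import arm, camera, recognise
import cv2
for n in ["scene","top"]:
    p=camera(n); cv2.imwrite(f"pics/{n}0.png",p["pixels"]); print(n,p["mtx"].tolist(),p["position"],p["rotation"].tolist())
    for l in ["stand","rack","screen","screen_fin","ring","reservoir","lid","jar"]:
        print(l,[(d["extent"],round(d["p"],2)) for d in recognise(p,l)])
print(arm.get_clock())
E
```

```text
scene [[494.3533816446512, 0.0, 316.95796084565876], [0.0, 494.3533816446512, 200.38190727702155], [0.0, 0.0, 1.0]] [1526.67727339  442.59828603  991.71396718] [[-0.3554948267461277, 0.6121616671028793, -0.7063154546564612], [0.9346588659699697, 0.22795771141338303, -0.27285176574635217], [-0.006019337211861156, -0.7571613930576463, -0.6532001166890079]]
stand [([348.0, 229.6, 32.2, 29.6], 0.81)]
rack [([214.6, 191.0, 40.0, 32.2], 0.6)]
screen [([228.5, 184.9, 29.2, 26.8], 0.63)]
screen_fin [([227.5, 185.6, 27.9, 26.9], 0.71)]
ring [([204.1, 161.3, 21.0, 16.6], 0.64)]
reservoir [([446.8, 199.6, 29.5, 29.0], 0.94), ([382.8, 191.8, 18.3, 23.7], 0.89), ([449.6, 224.0, 25.6, 28.6], 0.87), ([411.1, 203.8, 23.4, 27.5], 0.71)]
lid [([279.9, 216.6, 20.2, 17.5], 0.77)]
jar [([300.7, 169.4, 16.5, 29.9], 0.76)]
top [[475.5673360490903, 0.0, 314.4873231519132], [0.0, 475.5673360490903, 203.45675389788917], [0.0, 0.0, 1.0]] [ 444.13395554   35.99696992 1206.04646652] [[0.029086622266477794, -0.997108181939663, 0.07020856011987993], [-0.9995677379338159, -0.028713876861410602, 0.006312729794792749], [-0.004278514578862955, -0.07036182760963017, -0.997512359586803]]
stand [([230.4, 142.1, 37.4, 44.8], 0.98)]
rack [([382.9, 161.9, 39.3, 30.2], 0.64)]
screen []
screen_fin [([397.6, 171.5, 12.0, 42.4], 0.79)]
ring [([460.4, 237.7, 23.3, 22.3], 0.66)]
reservoir [([131.5, 236.1, 31.9, 29.0], 0.98), ([174.0, 219.2, 29.0, 26.9], 0.91), ([216.5, 227.3, 26.4, 22.2], 0.76), ([129.3, 200.4, 30.6, 21.0], 0.57), ([230.2, 143.6, 38.0, 42.5], 0.45)]
lid [([323.7, 165.7, 27.9, 24.1], 0.83)]
jar [([326.7, 230.7, 18.4, 23.6], 0.78)]
0.9
```

```bash
python3 - <<'E'
import cv2
a=cv2.imread("pics/top0.png")[110:290,100:520]; cv2.imwrite("pics/t1.png",cv2.resize(a,(798,342),interpolation=cv2.INTER_CUBIC))
a=cv2.imread("pics/scene0.png")[130:290,180:500]; cv2.imwrite("pics/s1.png",cv2.resize(a,(800,400),interpolation=cv2.INTER_CUBIC))
E
```

```text
(no output)
```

View pics/t1.png

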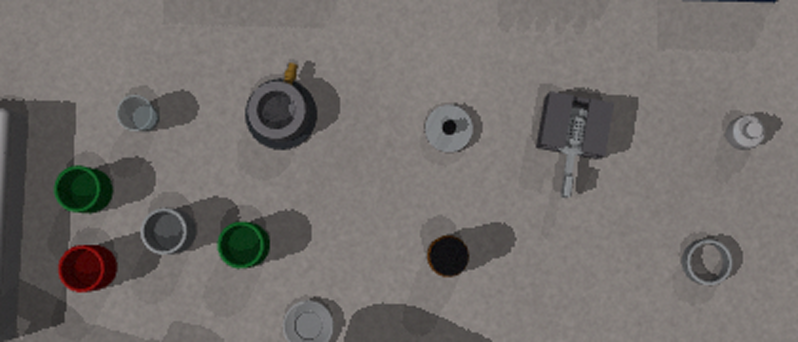

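View pics/s1.png

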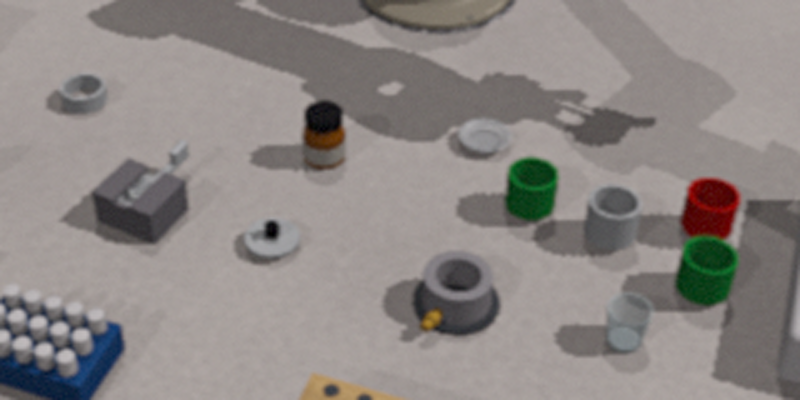

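The top view (crop scale 1.9, offset 100,110) shows the stand at about crop (279,113), the lid at (449,128) and the rack at (575,125), its fin pointing down at (568,190). The grey reservoir is at (165,231), the ring at (708,260) and the jar at (449,255). The green and red cups, the beaker, the dish and the small white item are distractors. Next I'll get coarse positions and take wrist views from close by.

```bash
cat > h.py <<'E'
from cell import arm, effector, planner, camera, recognise
import numpy as np, cv2
def ray(p,uv,z):
    d=p["rotation"]@np.linalg.solve(p["mtx"],[uv[0],uv[1],1.]); c=np.array(p["position"])
    return (c+d*(z-c[2])/d[2])
def proj(p,X):
    q=np.array(p["mtx"])@(np.array(p["rotation"]).T@(np.array(X,float)-p["position"])); return q[:2]/q[2]
def down(a):  # tool down; tool y (closing line) at world angle a
    y=np.array([np.cos(a),np.sin(a),0]); z=np.array([0,0,-1.]); return np.column_stack([np.cross(y,z),y,z])
def best(p,l):
    r=recognise(p,l); return [(np.round(d["extent"],1).tolist(),round(d["p"],2)) for d in r]
E
python3 - <<'E'
from h import *
p=camera("top")
c=lambda u,v:(100+u/1.9,110+v/1.9)
for n,uv,z in [("stand",c(282,110),45),("lid",c(449,128),15),("rackc",c(578,122),47),("fin",c(568,190),47),("ring",c(708,260),25),("res",c(165,231),59),("green",c(243,245),59),("green2",c(85,189),59),("red",c(88,268),59),("jar",c(449,255),72)]:
    X=ray(p,uv,z); print(n,X.round(), np.hypot(X[0],X[1]).round())
R=arm.get_eef_rot(); w=camera("wrist"); e=arm.get_ee_pos()
print(R.round(3).tolist(), (R.T@(w["position"]-e)).round(1), (R.T@w["rotation"]).round(3).tolist(), w["mtx"].tolist(),arm.pinch_z)
E
```

```text
stand [609. 208.  45.] 644.0
lid [595. -10.  15.] 596.0
rackc [ 604. -174.   47.] 629.0
fin [ 516. -163.   47.] 541.0
ring [ 431. -350.   25.] 555.0
res [448. 349.  59.] 568.0
green [433. 249.  59.] 500.0
green2 [498. 453.  59.] 674.0
red [399. 444.  59.] 597.0
jar [428. -11.  72.] 429.0
[[-0.975, 0.224, 0.0], [0.224, 0.975, 0.0], [-0.0, 0.0, -1.0]] [  69.7   -0.9 -145.3] [[0.0, -0.963, -0.269], [1.0, -0.0, 0.0], [-0.0, -0.269, 0.963]] [[288.7601747002684, 0.0, 311.8086153568285], [0.0, 288.7601747002684, 197.02737431134426], [0.0, 0.0, 1.0]] 18.700000000000003
```

```bash
python3 - <<'E'
from h import *
import pickle
T=[]; S={}
for n,x,y in [("reservoir",448,349),("stand",609,208),("lid",595,-10),("ring",431,-350),("rack",560,-168)]:
    arm.move_pose([x,y,150],down(np.pi/2)); arm.pause(0.2)
    p=camera("wrist"); S[n]=p; print(n,arm.get_clock(),best(p,n)); 
    if n=="rack": print(best(p,"screen_fin"))
    cv2.imwrite(f"pics/w_{n}.png",p["pixels"])
    T.append(cv2.resize(p["pixels"],(400,250),interpolation=cv2.INTER_AREA))
pickle.dump(S,open("S.pkl","wb"))
cv2.imwrite("pics/m1.png",np.vstack([np.hstack(T[:2]),np.hstack([T[2],T[3]])]))
cv2.imwrite("pics/m2.png",cv2.resize(p["pixels"],(800,500)))
E
```

```text
reservoir 2.6833 [([279.2, 161.6, 72.7, 73.3], 0.84), ([388.8, 102.0, 85.6, 76.3], 0.7), ([165.0, 144.3, 78.5, 75.8], 0.65), ([392.6, 208.6, 78.7, 60.3], 0.63)]
stand 3.85 [([271.7, 142.5, 97.5, 111.5], 0.9)]
lid 5.025 [([280.2, 158.7, 61.7, 62.1], 0.61)]
ring 6.7333 [([280.0, 153.4, 62.7, 58.2], 0.91)]
rack 7.925 [([259.5, 185.4, 102.5, 92.7], 0.88)]
[([293.7, 136.9, 41.5, 118.4], 0.92)]
```

View pics/m1.png

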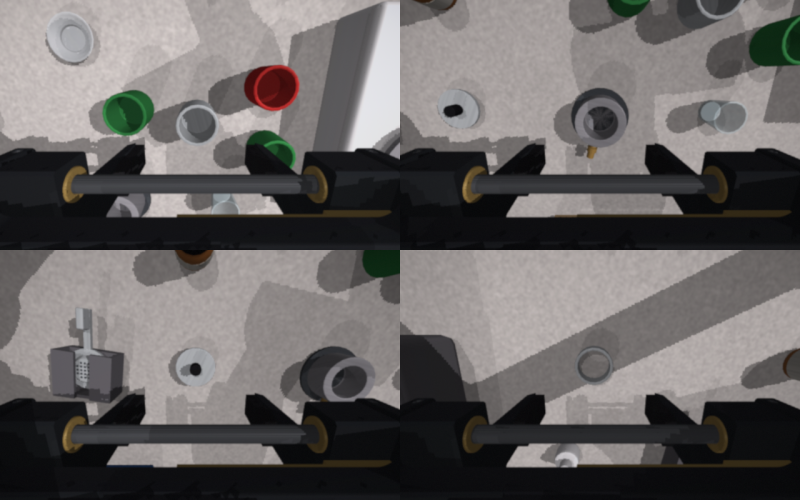

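View pics/m2.png

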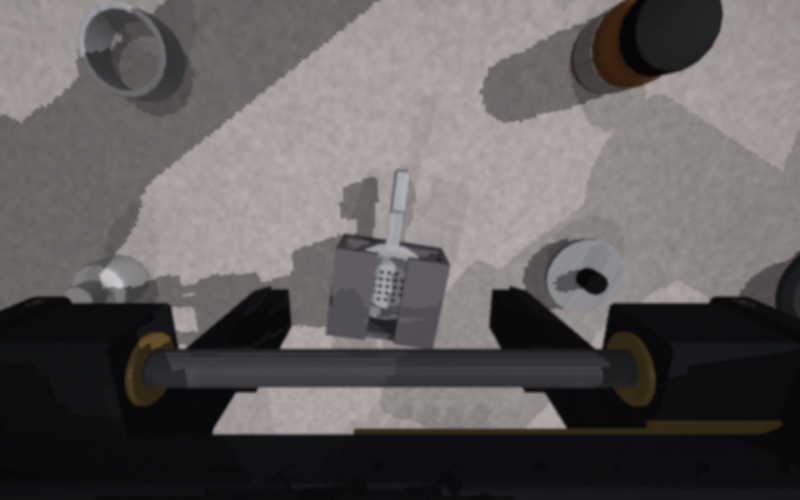

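```bash
cat > fit.py <<'E'
from h import *
from scipy.optimize import least_squares
def circ(p,c0,z,r,img=None,n=72):
    """refine circle (known radius r, height z) centre by maximising gradient magnitude along projected edge"""
    g=cv2.GaussianBlur(cv2.cvtColor(p["pixels"],cv2.COLOR_BGR2GRAY),(0,0),1.0).astype(np.float32)
    m=np.hypot(cv2.Sobel(g,cv2.CV_32F,1,0),cv2.Sobel(g,cv2.CV_32F,0,1))
    t=np.linspace(0,2*np.pi,n,endpoint=False)
    def score(x,y):
        P=np.array([proj(p,[x+r*np.cos(a),y+r*np.sin(a),z]) for a in t]).astype(np.float32)
        return np.minimum(cv2.remap(m,P[:,:1],P[:,1:],cv2.INTER_LINEAR).ravel(),80).mean()
    b=(0,0,0)
    for s,k in [(2,6),(.5,4)]:
        x0,y0=c0[:2] if s==2 else b[1:]
        b=max((score(x0+i*s,y0+j*s),x0+i*s,y0+j*s) for i in range(-k,k+1) for j in range(-k,k+1))
    return np.round(b,2)
E
python3 - <<'E'
from fit import *
import pickle
S=pickle.load(open("S.pkl","rb"))
def bx(n):
    e=best0[n]; return (e[0]+e[2]/2,e[1]+e[3]/2)
for n,uv,L in [("reservoir",(314,193),[(59,30),(59,25)]),("stand",(320,190),[(45,38),(45,25)]),("lid",(311,189),[(15,32)]),("ring",(311,183),[(25,30),(25,25),(0,30)])]:
    for z,r in L:
        c=ray(S[n],uv,z); print(n,z,r,c.round(1),circ(S[n],c,z,r))
p=S["rack"]; v=lambda a:np.array(a)/1.25
for n,uv,z in [("finA",(402,170),47),("finB",(397,212),47),("boss",(387,284),37),("rFL",(343,236),47),("rFR",(447,250),47),("rBL",(329,333),47),("rBR",(434,346),47)]:
    print(n,ray(p,v(uv),z).round(1))
c=p["pixels"][120:290,240:380]; cv2.imwrite("pics/m3.png",cv2.resize(c,None,fx=3.5,fy=3.5,interpolation=cv2.INTER_CUBIC))
E
```

```text
reservoir 59 30 [440.  350.9  59. ] [ 57.97 441.52 352.85]
reservoir 59 25 [440.  350.9  59. ] [ 79.29 446.52 352.35]
stand 45 38 [601.6 216.   45. ] [ 65.02 608.08 216.54]
stand 45 25 [601.6 216.   45. ] [ 78.21 608.08 216.54]
lid 15 32 [595.  -10.1  15. ] [ 46.63 595.05  -8.07]
ring 25 30 [ 423.1 -350.8   25. ] [  53.26  425.55 -347.28]
ring 25 25 [ 423.1 -350.8   25. ] [  72.26  426.05 -351.78]
ring 0 30 [ 428.7 -350.8    0. ] [  61.58  433.73 -348.84]
finA [ 505.5 -161.7   47. ]
finB [ 534.1 -164.9   47. ]
boss [ 591.6 -172.2   37. ]
rFL [ 551.2 -203.1   47. ]
rFR [ 561.7 -129.    47. ]
rBL [ 627.7 -216.7   47. ]
rBR [ 639.  -135.9   47. ]
```

View pics/m3.png

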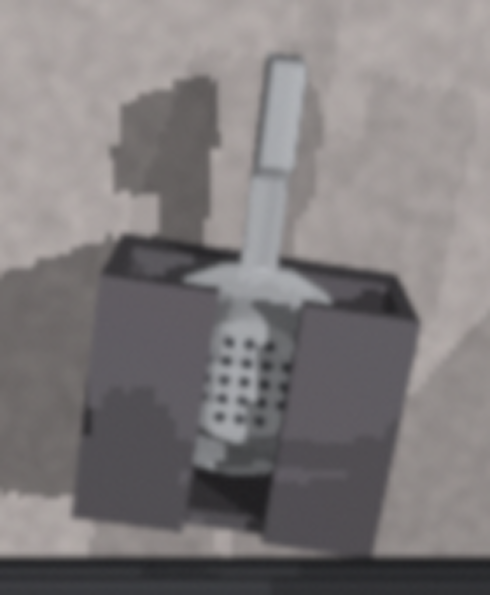

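The close view shows the fin's top running from crop (289,58) to (278,171). The roof's front edge runs from (108,275) to (415,320) and its back edge from (75,515) to (370,556). The screen sits near the front of the rack.

```bash
python3 - <<'E'
from fit import *
import pickle
S=pickle.load(open("S.pkl","rb")); p=S["rack"]
v=lambda a:(np.array(a)+.0)/3.5+[240,120]
L={}
for n,uv,z in [("finA",(289,58),47),("finB",(278,171),47),("tabB",(263,270),30),("FL",(108,275),47),("FR",(415,320),47),("BL",(75,515),47),("BR",(370,556),47),("slF",(259,295),47),("slB",(224,535),47)]:
    L[n]=ray(p,v(uv),z); print(n,L[n].round(1))
an=lambda a,b:np.degrees(np.arctan2(*(L[b]-L[a])[[1,0]])).round(1)
print("fin",an("finA","finB"),"tab",an("finA","tabB"),"sideL",an("FL","BL"),"sideR",an("FR","BR"),"slit",an("slF","slB"),"front",an("FR","FL")+90, "back",an("BR","BL")+90)
print(np.linalg.norm(L["FL"]-L["FR"]),np.linalg.norm(L["FL"]-L["BL"]),sum(L[k] for k in ["FL","FR","BL","BR"])/4)
E
```

```text
finA [ 505.9 -160.8   47. ]
finB [ 533.4 -163.3   47. ]
tabB [ 563.7 -166.8   30. ]
FL [ 560.2 -206.6   47. ]
FR [ 572.5 -127.7   47. ]
BL [ 628.5 -218.4   47. ]
BR [ 641.3 -137.3   47. ]
slF [ 565.6 -168.1   47. ]
slB [ 634.7 -177.7   47. ]
fin -5.2 tab -5.9 sideL -9.8 sideR -7.9 slit -7.9 front -8.799999999999997 back -9.0
79.87742020735931 69.25579753770806 [ 600.60138771 -172.50779311   47.        ]
```

```bash
python3 - <<'E'
from fit import *
import pickle
S=pickle.load(open("S.pkl","rb"))
a=np.radians(84); f=np.array([519.6,-162.0])
effector.grip(0.5)
arm.move_pose([*f,90],down(a)); arm.move_linear([*f,18],v=100)
effector.grip(0.0); print(arm.get_width(),arm.get_finger_force(),arm.get_wrist_force())
arm.move_linear([*f,20],v=50)
d=np.array([-np.cos(np.radians(8.7)),np.sin(np.radians(8.7))])
for k in (30,60,88):
    arm.move_linear([*(f+d*k),20],v=80); print(k,arm.get_wrist_force().round(1),arm.get_width())
arm.move_linear([*(f+d*88),130],v=120)
print(arm.get_clock(),arm.get_ee_pos(),arm.get_wrist_force().round(1),arm.get_wrist_torque().round(2))
p=camera("wrist"); cv2.imwrite("pics/w5.png",p["pixels"])
t=camera("top")
def joint(p,c0,L):
    g=cv2.GaussianBlur(cv2.cvtColor(p["pixels"],cv2.COLOR_BGR2GRAY),(0,0),1.0).astype(np.float32)
    m=np.minimum(np.hypot(cv2.Sobel(g,cv2.CV_32F,1,0),cv2.Sobel(g,cv2.CV_32F,0,1)),80)
    th=np.linspace(0,2*np.pi,72,endpoint=False)
    def sc(x,y):
        P=np.array([proj(p,[x+r*np.cos(q),y+r*np.sin(q),z]) for z,r in L for q in th],np.float32)
        return cv2.remap(m,P[:,:1],P[:,1:],cv2.INTER_LINEAR).mean()
    return np.round(max((sc(c0[0]+i,c0[1]+j),c0[0]+i,c0[1]+j) for i in range(-10,11) for j in range(-10,11)),1)
for n,c0,L in [("stand",(608,214),[(45,38),(45,25)]),("reservoir",(445,352),[(59,30),(59,25)]),("lid",(595,-9),[(15,32),(33,9)]),("ring",(427,-351),[(25,30),(25,25)])]:
    print(n,joint(S[n],c0,L),joint(t,c0,L))
E
```

```text
0.11127797587569085 29.949694611132145 [-0.08737836  0.27221111  0.02896607]
30 [ 0.6  0.6 -0.8] 0.11135900024521819
60 [ 0.1 -0.3 -0.9] 0.10829894858726706
88 [ 0.3  0.7 -1.2] 0.10610356871722086
13.5417 [ 432.35692431 -148.49705484  129.41753016] [ 0.2 -0.6 -1.2] [ 0.04  0.04 -0.  ]
stand [ 70.6 608.  217. ] [ 75. 611. 219.]
reservoir [ 63.9 447.  352. ] [ 70.5 447.  351. ]
lid [ 59.2 592.   -9. ] [ 63.9 598.   -9. ]
ring [  57.8  427.  -352. ] [  45.6  431.  -349. ]
```

View pics/w5.png

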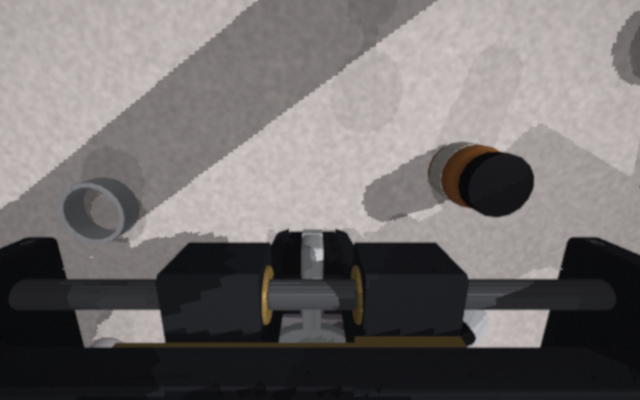

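```bash
sed -n '/^def joint/,/^    return/p' /dev/null; cat >> fit.py <<'E'
def joint(p,c0,L,k=10,s=1):
    g=cv2.GaussianBlur(cv2.cvtColor(p["pixels"],cv2.COLOR_BGR2GRAY),(0,0),1.0).astype(np.float32)
    m=np.minimum(np.hypot(cv2.Sobel(g,cv2.CV_32F,1,0),cv2.Sobel(g,cv2.CV_32F,0,1)),80)
    th=np.linspace(0,2*np.pi,72,endpoint=False)
    def sc(x,y):
        P=np.array([proj(p,[x+r*np.cos(q),y+r*np.sin(q),z]) for z,r in L for q in th],np.float32)
        return cv2.remap(m,P[:,:1],P[:,1:],cv2.INTER_LINEAR).mean()
    return np.round(max((sc(c0[0]+i*s,c0[1]+j*s),c0[0]+i*s,c0[1]+j*s) for i in range(-k,k+1) for j in range(-k,k+1)),1)
E
python3 - <<'E'
from fit import *
arm.move_pose([535,218,130],down(np.pi/2)); arm.move_linear([535,218,70],v=100); arm.pause(.2)
e=arm.get_ee_pos(); print(arm.get_clock(),e)
t=camera("top"); s=camera("scene")
print("disc",joint(t,(609,218),[(e[2]-3+15,32)]),"in scene",joint(s,(609,218),[(e[2]-3+15,32)]))
print("foot",joint(t,(609,218),[(0,48)]),joint(s,(609,218),[(0,48)]))
print(proj(t,[609,218,70]),proj(s,[609,218,70]))
def crop(p,X,w=70,f=4):
    u,v=proj(p,X).astype(int); c=p["pixels"][max(v-w,0):v+w,max(u-w,0):u+w]; return cv2.resize(c,(400,400),interpolation=cv2.INTER_CUBIC)
cv2.imwrite("pics/st1.png",np.hstack([crop(t,[600,218,70],50),crop(s,[600,218,70],50)]))
E
```

```text
16.0083 [535.26585255 218.04059124  70.63666819]
disc [ 50.8 607.  208. ] in scene [ 66. 613. 220.]
foot [ 48.8 606.  214. ] [ 74.9 607.  220. ]
[242.99588417 166.23910934] [362.88907231 232.39123282]
```

View pics/st1.png

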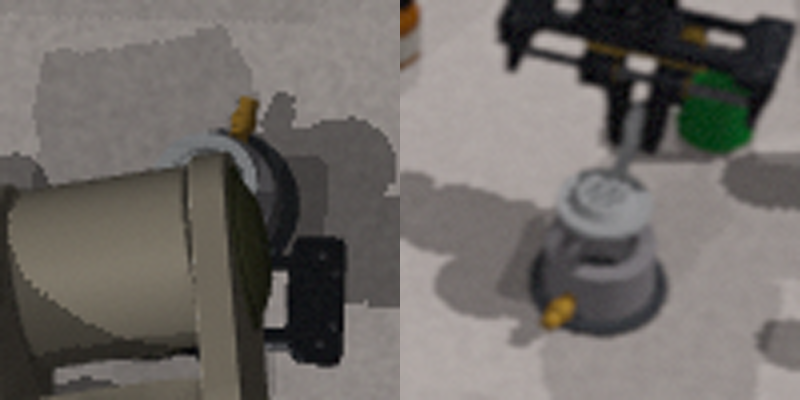

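The scene half shows the disc hanging level, right above the stand's bore. I'll check the stand's rim in the same camera and then lower it.

```bash
python3 - <<'E'
from fit import *
s=camera("scene"); s0=dict(s); s0["pixels"]=cv2.imread("pics/scene0.png")
print("stand rim scene0",joint(s0,(609,218),[(45,38),(45,25)],k=14,s=.5),"foot",joint(s0,(609,218),[(0,48)],k=14,s=.5))
e=arm.get_ee_pos()
for dz in (-4,-2,0,2): print(dz,joint(s,(609,218),[(e[2]+12+dz,32)],k=14,s=.5), joint(s,(609,218),[(e[2]+12+dz,32),(e[2]+6+dz,32)],k=14,s=.5))
E
```

```text
stand rim scene0 [ 75.5 612.  220.5] foot [ 69.1 615.  220.5]
-4 [ 65.7 608.5 219.5] [ 64.3 608.5 218.5]
-2 [ 65.7 610.5 220. ] [ 64.2 610.5 219. ]
0 [ 65.6 612.5 220.5] [ 64.  612.5 219.5]
2 [ 65.6 614.5 221. ] [ 63.9 614.5 220. ]
```

```bash
python3 - <<'E'
from fit import *
arm.move_linear([535,218,50],v=80)
z=50
while z>37.5:
    z-=1; arm.move_linear([535,218,z],v=40); F=arm.get_wrist_force()
    print(z,round(arm.get_ee_pos()[2],1),F.round(1))
    if F[2]>4: break
s=camera("scene"); e=arm.get_ee_pos()
print(joint(s,(609,218),[(51,32)],k=14,s=.5))
u,v=proj(s,[590,218,60]).astype(int); cv2.imwrite("pics/st2.png",cv2.resize(s["pixels"][v-40:v+40,u-50:u+50],None,fx=6,fy=6,interpolation=cv2.INTER_CUBIC)); print(arm.get_clock())
E
```

```text
49 49.3 [-0.2 -1.  -1. ]
48 48.0 [-0.2  0.6 -1.1]
47 46.9 [-0.4 -0.1 -0.7]
46 45.9 [-0.6  0.  -1.6]
45 44.9 [-0.4  0.7 -1.2]
44 43.9 [-0.3  0.8 -1.5]
43 42.9 [ 0.9  0.2 -0.9]
42 42.0 [ 0.8 -0.  -1.6]
41 40.9 [-0.   0.  -1.9]
40 40.0 [ 1.2  0.4 -0.9]
39 39.1 [-0.4 -0.7 -0. ]
38 38.5 [-2.  -0.8  5.1]
[ 71.1 610.5 218.5]
19.6083
```

View pics/st2.png

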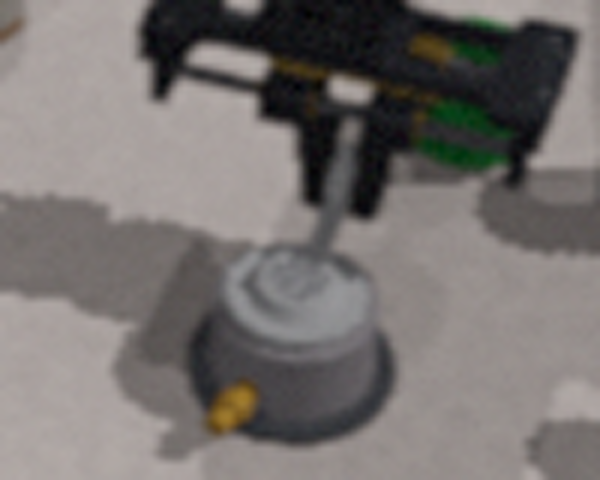

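```bash
python3 - <<'E'
from fit import *
effector.grip(0.3); arm.move_linear([535,218,130],v=150); effector.grip(1.0)
arm.move_pose([430,-350,120],down(np.pi/2)); s=camera("scene")
print("screen",joint(s,(609,218),[(51,32)],k=14,s=.5))
u,v=proj(s,[590,218,60]).astype(int); A=cv2.resize(s["pixels"][v-40:v+40,u-40:u+40],(400,400),interpolation=cv2.INTER_CUBIC)
arm.move_linear([430,-350,80]); arm.pause(.2); p=camera("wrist")
for L in ([(25,30),(25,25)],[(25,30)],[(25,25)],[(25,30),(25,25),(0,30)]): print(joint(p,(429,-350),L,k=16,s=.5))
print(proj(p,[429,-350,25]))
u,v=proj(p,[429,-350,25]).astype(int);B=cv2.resize(p["pixels"][v-80:v+80,u-80:u+80],(400,400))
cv2.imwrite("pics/r1.png",np.hstack([A,B])); print(arm.get_clock(),arm.get_ee_pos())
E
```

```text
screen [ 58.8 614.5 219. ]
[  56.6  426.5 -352. ]
[  45.9  427.  -353. ]
[  71.9  426.  -352. ]
[  49.2  426.5 -352. ]
[313.24003013 213.24032528]
24.6083 [ 430.28463832 -350.25339235   80.85414021]
```

View pics/r1.png

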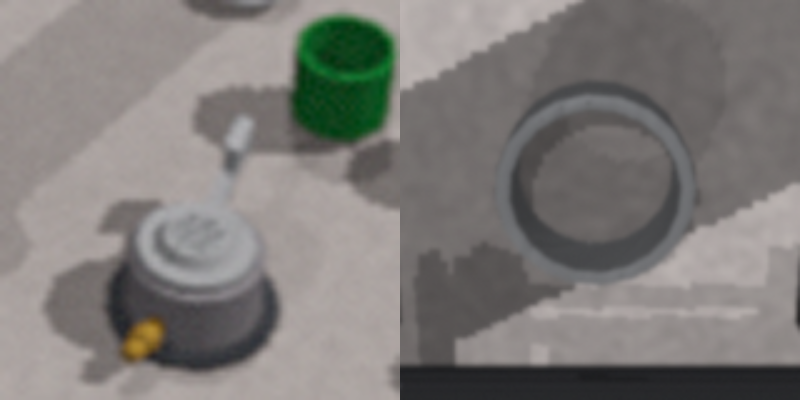

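The ring is centred at about (312,208) in the wrist picture, close to (426,-352), and the screen looks level and home on the stand. Next I'll grasp the ring.

```bash
python3 - <<'E'
from fit import *
x,y=426.4,-352
arm.move_linear([x,y,30]); arm.move_linear([x,y,3],v=60); effector.grip(0.0)
print(arm.get_width()*88,arm.get_finger_force(),arm.get_wrist_force().round(1),arm.get_ee_pos())
arm.move_linear([x,y,150],v=200)
arm.move_pose([690,218,170],down(np.pi/2)); arm.pause(.2); p=camera("wrist"); print(arm.get_clock())
print("disc",joint(p,(610,218),[(51,32)],k=14,s=.5),"foot",joint(p,(610,218),[(0,48)],k=14,s=.5),arm.get_ee_pos())
u,v=proj(p,[610,218,51]).astype(int);B=cv2.resize(p["pixels"][max(0,v-80):v+80,u-80:u+80],(500,500)); print(u,v)
cv2.imwrite("pics/r2.png",B)
E
```

```text
59.65640185477642 29.999997426493792 [-0.7 -0.3  1.7] [ 426.44398747 -352.02982519    3.17726972]
29.6083
disc [ 73.5 609.5 216.5] foot [ 77.7 608.  216. ] [690.10746442 217.45033484 170.0458532 ]
313 104
```

View pics/r2.png

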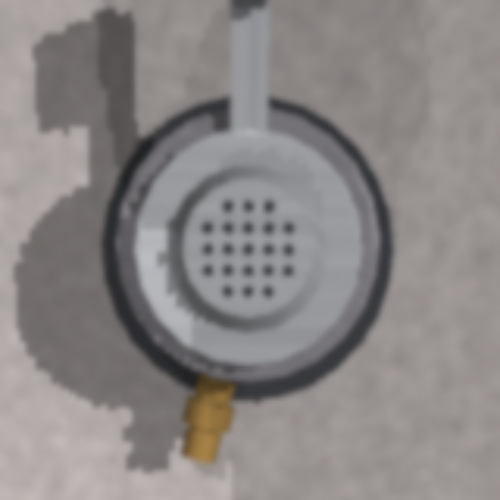

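The screen sits centred and level, and the boss is about 38 mm across, so the ring has good clearance. Now I'll seat it.

```bash
cat >> fit.py <<'E'
def lower(x,y,z0,z1,fmax=4,step=1):
    arm.move_linear([x,y,z0],v=80); f0=arm.get_wrist_force(); z=z0; out=[]
    while z>z1:
        z-=step; arm.move_linear([x,y,z],v=40); F=arm.get_wrist_force()-f0; out.append((z,round(float(F[2]),1)))
        if F[2]>fmax: break
    print(out[-5:],F.round(1),arm.get_ee_pos().round(1)); return z
def snap(name,X,w=40,cam="scene"):
    s=camera(cam); u,v=proj(s,X).astype(int); cv2.imwrite(name,cv2.resize(s["pixels"][v-w:v+w,u-w:u+w],(500,500),interpolation=cv2.INTER_CUBIC)); return s
E
python3 - <<'E'
from fit import *
x,y=609.5,217
arm.move_linear([x,y,120],v=200)
lower(x,y,62,52.5); effector.grip(0.85); arm.move_linear([x,y,150],v=200)
effector.grip(1.0)
arm.move_pose([690,218,190],down(np.pi/2)); arm.pause(.2); p=camera("wrist"); print(arm.get_clock())
print("ring",joint(p,(610,218),[(76,30),(76,25)],k=14,s=.5))
s=snap("pics/g1.png",[609,217,70]); print(joint(s,(612,218),[(76,30),(76,25)],k=14,s=.5))
u,v=proj(p,[610,218,76]).astype(int);B=cv2.resize(p["pixels"][max(0,v-80):v+80,u-80:u+80],(400,400))
cv2.imwrite("pics/g2.png",np.hstack([B,cv2.resize(cv2.imread("pics/g1.png"),(400,400))]))
E
```

```text
[(57, -0.7), (56, -0.4), (55, -1.4), (54, 0.7), (53, 8.4)] [-0.8  0.2  8.4] [609.7 217.1  54.1]
35.5083
ring [ 74.8 610.  216. ]
[ 68.3 615.  217. ]
```

View pics/g2.png

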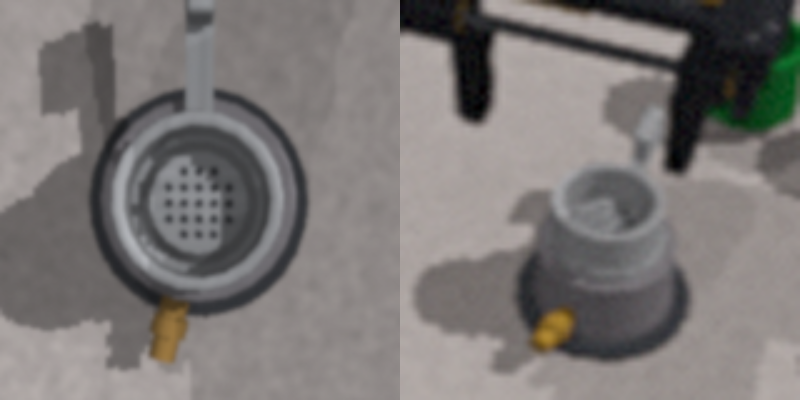

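```bash
python3 - <<'E'
from fit import *
effector.grip(0.87)
arm.move_pose([447,352,140],down(np.pi/2)); arm.pause(.2); p=camera("wrist")
for L in ([(59,30),(59,25)],[(59,25)],[(59,30)]): print(joint(p,(447,352),L,k=14,s=.5))
x,y=joint(p,(447,352),[(59,30),(59,25)],k=14,s=.5)[1:]
print(arm.get_clock())
if abs(x-447)<4 and abs(y-352)<4:
    arm.move_linear([x,y,85],v=120); f0=arm.get_wrist_force(); arm.move_linear([x,y,50],v=60); print((arm.get_wrist_force()-f0).round(1)); arm.move_linear([x,y,22],v=60); print((arm.get_wrist_force()-f0).round(1))
    effector.grip(0.0); print(x,y,arm.get_width()*88,arm.get_wrist_force().round(1),arm.get_ee_pos().round(1))
    arm.move_linear([x,y,150],v=150); arm.pause(.2); print(arm.get_wrist_force().round(1),arm.get_clock())
E
```

```text
[ 64.3 447.5 352. ]
[ 79.1 446.5 352. ]
[ 59.2 441.  350. ]
37.275
[ 1.7  0.1 -0.5]
[-0.4 -0.4 -0.6]
447.5 352.0 59.834580413073745 [-0.2  0.7  2.8] [447.6 352.1  22.3]
[ 0.4  0.1 -1.3] 40.825
```

```bash
python3 - <<'E'
from fit import *
x,y=610,216.5
arm.move_pose([x,y,160],down(np.pi/2)); 
lower(x,y,101,87); effector.grip(0.85); arm.move_linear([x,y,180],v=200); effector.grip(1.0)
arm.move_pose([690,218,230],down(np.pi/2)); arm.pause(.2); p=camera("wrist"); print(arm.get_clock())
print("res",joint(p,(610,218),[(126,30),(126,25)],k=14,s=.5))
s=snap("pics/g3.png",[609,217,90]); print(joint(s,(612,218),[(126,30),(126,25)],k=14,s=.5))
u,v=proj(p,[610,218,126]).astype(int);B=cv2.resize(p["pixels"][max(0,v-80):v+80,u-80:u+80],(400,400))
cv2.imwrite("pics/g4.png",np.hstack([B,cv2.resize(cv2.imread("pics/g3.png"),(400,400))]))
E
```

```text
[(92, 0.6), (91, -0.4), (90, -0.3), (89, 2.7), (88, 10.8)] [-2.8  0.8 10.8] [610.2 216.6  89.2]
47.9583
res [ 74.6 611.  216.5]
[ 65.8 605.  223.5]
```

View pics/g4.png

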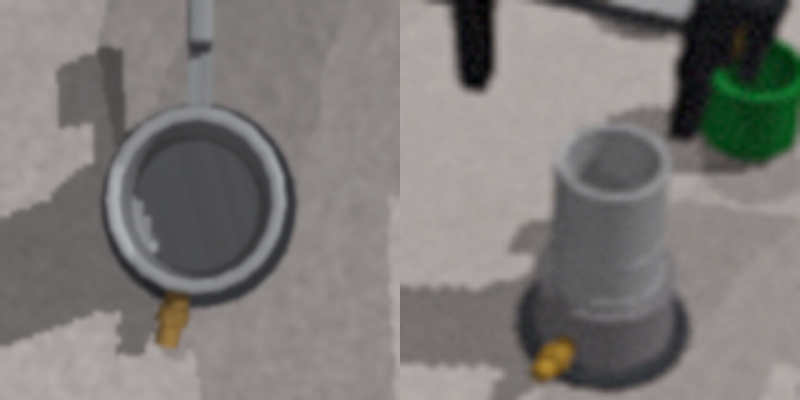

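```bash
python3 - <<'E'
from fit import *
effector.grip(0.5)
arm.move_pose([594,-9,110],down(np.pi/2)); arm.pause(.2); p=camera("wrist"); print(arm.get_clock())
for L in ([(15,32),(33,9)],[(15,32)],[(33,9)],[(9,32),(15,32)]): print(joint(p,(595,-9),L,k=16,s=.5))
u,v=proj(p,[595,-9,20]).astype(int);cv2.imwrite("pics/l1.png",cv2.resize(p["pixels"][max(0,v-80):v+80,u-80:u+80],(480,480))); print(u,v)
E
```

```text
50.1083
[ 60.5 592.   -8.5]
[ 47.1 595.   -8. ]
[ 80.  591.5  -8.5]
[ 47.2 595.5  -8.5]
311 202
```

View pics/l1.png

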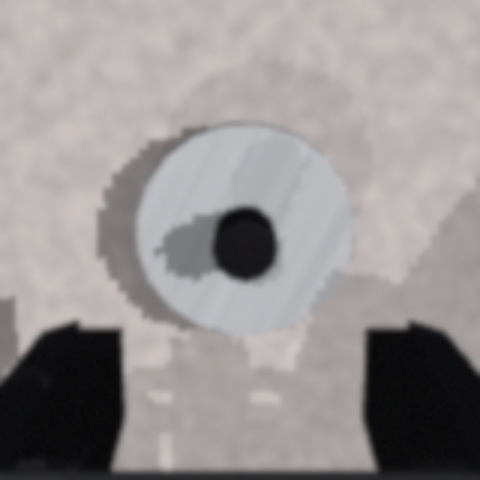

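```bash
python3 - <<'E'
from fit import *
p=camera("wrist")
for n,uv,z in [("disc",(312.3,198.3),15),("knobtop",(312.3,204.8),33),("knobbase",(312.3,122+238/3),15)]: print(n,ray(p,uv,z).round(1))
x,y=594.5,-8.5
arm.move_linear([x,y,50],v=120); f0=arm.get_wrist_force()
arm.move_linear([x,y,17.2],v=60); print((arm.get_wrist_force()-f0).round(1),arm.get_ee_pos().round(1))
effector.grip(0.0); print(arm.get_width()*88,(arm.get_wrist_force()-f0).round(1))
arm.move_linear([x,y,60],v=100); arm.pause(.2); print(arm.get_width()*88,(arm.get_wrist_force()-f0).round(1),arm.get_clock())
arm.move_linear([x,y,200],v=200)
p=camera("wrist"); s=snap("pics/l2.png",[x,y,195],w=35); cv2.imwrite("pics/l3.png",np.hstack([cv2.resize(p["pixels"][150:400,200:440],(400,400)),cv2.resize(cv2.imread("pics/l2.png"),(400,400))]))
E
```

```text
disc [592.8  -8.6  15. ]
knobtop [593.1  -8.6  33. ]
knobbase [595.5  -8.6  15. ]
[-0.7 -1.1  1. ] [594.6  -8.5  17.2]
16.802591013549776 [-1.6 -0.4  1.9]
16.798773602975373 [-1.1 -0.5 -1.4] 52.8083
```

View pics/l3.png

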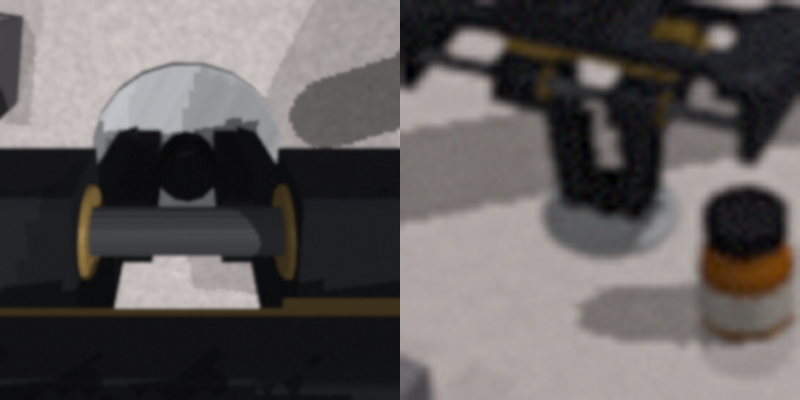

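The lid is held and hangs level. I'll check its offset in the hand and then seat it.

```bash
python3 - <<'E'
from fit import *
p=camera("wrist"); e=arm.get_ee_pos(); print(e, joint(p,e,[(e[2]-2.2,32)],k=14,s=.5))
# upper visible arc only
g=cv2.GaussianBlur(cv2.cvtColor(p["pixels"],cv2.COLOR_BGR2GRAY),(0,0),1.0).astype(np.float32)
m=np.minimum(np.hypot(cv2.Sobel(g,cv2.CV_32F,1,0),cv2.Sobel(g,cv2.CV_32F,0,1)),80)
th=np.radians(np.linspace(115,245,60))
def sc(dx,dy):
    P=np.array([proj(p,[e[0]+dx+32*np.cos(q),e[1]+dy+32*np.sin(q),e[2]-2.2]) for q in th],np.float32)
    return cv2.remap(m,P[:,:1],P[:,1:],cv2.INTER_LINEAR).mean()
print(max((sc(i/2,j/2),i/2,j/2) for i in range(-16,17) for j in range(-12,13)))
E
```

```text
[594.102421    -8.44990611 198.6208029 ] [ 42.1 592.1  -8.9]
(np.float32(69.84791), -2.0, -0.5)
```

```bash
python3 - <<'E'
from fit import *
x,y=611.7,216.7
arm.move_pose([x,y,200],down(np.pi/2))
lower(x,y,147,132.5); effector.grip(0.45); arm.move_linear([x,y,210],v=150); effector.grip(1.0)
arm.move_pose([690,218,270],down(np.pi/2)); arm.pause(.2); p=camera("wrist"); print(arm.get_clock())
print("lid",joint(p,(610,218),[(132,32)],k=14,s=.5))
arm.move_pose([480,60,280],down(np.pi/2)); s=snap("pics/f1.png",[609,217,90]); 
u,v=proj(p,[610,218,126]).astype(int);B=cv2.resize(p["pixels"][max(0,v-80):v+80,u-80:u+80],(400,400))
cv2.imwrite("pics/f2.png",np.hstack([B,cv2.resize(cv2.imread("pics/f1.png"),(400,400))]))
E
```

```text
[(137, -0.2), (136, -1.0), (135, -1.2), (134, 1.5), (133, 8.1)] [-1.9 -1.7  8.1] [612.  216.8 134.3]
61.7833
lid [ 67.5 611.5 218.5]
```

View pics/f2.png

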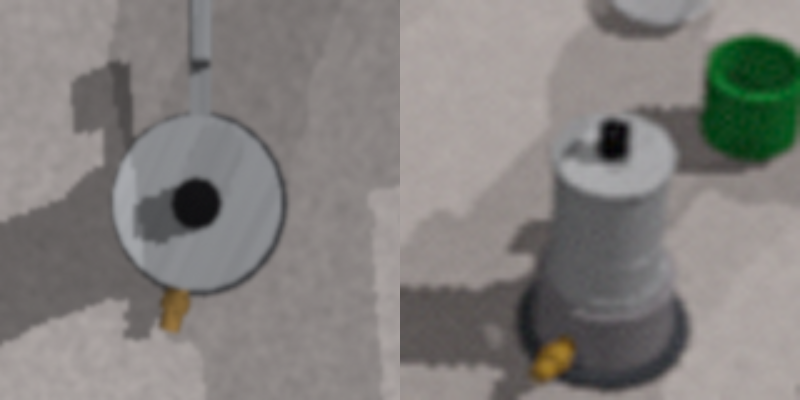

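The lid is home and level: it made contact at TCP z 134, as expected, and the stack looks straight in both views.

```bash
python3 -c "
from cell import arm
print(arm.get_clock(), arm.close_job())"
```

```text
the job is handed in; nothing more can be done
62.8583 None
```

The filter holder is assembled on its stand: screen, ring, reservoir and lid were each seated level and released in order, the jar was never touched, and I handed the job in at 62.9 s of the 109 s allowed.

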